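Burnish a batch of drawer knobs

TASK

Burnish the batch of middle-size (28 mm) drawer knobs: first take the lid off the pot and lay it on the cork mat, then put every 28 mm knob on hand into the pot with the white beads, leaving the smaller and larger look-alikes out on the bench. With the stirring stick's foot down among the beads near the pot's floor, stir three full turns anticlockwise (seen from above) in wide circles that keep the beads moving, then stand the stick back in its block and put the lid squarely back on the pot. Spill no bead and leave the glue, tape measure and clamp where they are.

Things in the scene. Friction and masses are not known exactly. Their poses are not given: they have to be found in the camera images.
- pot: round polished (slippery) steel pot fixed to the bench, 75 mm high: 180 mm across at the rim (170 mm inside), sides nearly upright above 30 mm height, sloping in below it to a flat inner floor about 115 mm across; walls and floor 5 mm thick; origin: centre of its underside, at bench height. Its axes are parallel to the world axes (x away from the robot, y left)
- lid: loose wooden lid, starts on the pot: disc 192 mm across, 8 mm thick; below it a plug 152 mm across, 8 mm deep that drops inside the mouth (9 mm play all round); on top a black upright grip 28 mm across, from 16 to 50 mm above the origin. 0.22 kg. Origin: centre of the plug's underside, z up: 67 mm above the pot's origin when on the pot, at 3 mm height on the mat
- mat: cork mat 210 x 210 x 3 mm fixed to the bench, resting place for the lid; origin: centre of its underside
- stand: dark wooden block 72 x 72 x 50 mm fixed to the bench with one round upright hole, 44 mm across and 44 mm deep (hole floor 6 mm above the bench), home of the stirring stick; origin: centre of its underside, below the hole's axis
- stick: loose stirring stick, 155 mm long, starts upright in the stand. From the bottom: round lacquered (slippery) foot 26 mm across to 55 mm height, round neck 16 mm across to 80 mm, blue square handle 22 x 22 mm from 80 to 155 mm. 0.09 kg. Origin: centre of the foot's flat underside, z up along the stick; the handle's faces are square to its x and y axes
- stick_tip (a point): centre of the underside of the stirring stick's foot (the stick's origin)
- board: thin green board 290 x 290 x 4 mm fixed to the bench, on which the knobs wait; origin: centre of its underside; its yaw varies
- knob_m1: turned beech drawer knob, middle size, the wanted one (two to four of these are present): head 28 mm across, 28 mm tall, all sizes the same shape and colour; the full-width head spans 14 to 26 mm above the foot, the foot is 21 mm across. Origin: centre of the foot's underside, z up through the head. Loose, starts standing foot down on the green board
- knob_m2: turned beech drawer knob, middle size, the wanted one (two to four of these are present): head 28 mm across, 28 mm tall, all sizes the same shape and colour; the full-width head spans 14 to 26 mm above the foot, the foot is 21 mm across. Origin: centre of the foot's underside, z up through the head. Loose, starts standing foot down on the green board
- knob_m3: turned beech drawer knob, middle size, the wanted one (two to four of these are present): head 28 mm across, 28 mm tall, all sizes the same shape and colour; the full-width head spans 14 to 26 mm above the foot, the foot is 21 mm across. Origin: centre of the foot's underside, z up through the head. Loose, starts standing foot down on the green board
- knob_m4: turned beech drawer knob, middle size, the wanted one (two to four of these are present): head 28 mm across, 28 mm tall, all sizes the same shape and colour; the full-width head spans 14 to 26 mm above the foot, the foot is 21 mm across. Origin: centre of the foot's underside, z up through the head. Loose, starts standing foot down on the green board
- knob_s1: turned beech drawer knob, small look-alike, not wanted: head 20 mm across, 28 mm tall, all sizes the same shape and colour; the full-width head spans 14 to 26 mm above the foot, the foot is 15 mm across. Origin: centre of the foot's underside, z up through the head. Loose, starts standing foot down on the green board
- knob_l1: turned beech drawer knob, large look-alike, not wanted: head 36 mm across, 28 mm tall, all sizes the same shape and colour; the full-width head spans 14 to 26 mm above the foot, the foot is 27 mm across. Origin: centre of the foot's underside, z up through the head. Loose, starts standing foot down on the green board
- knob_l2: turned beech drawer knob, large look-alike, not wanted: head 36 mm across, 28 mm tall, all sizes the same shape and colour; the full-width head spans 14 to 26 mm above the foot, the foot is 27 mm across. Origin: centre of the foot's underside, z up through the head. Loose, starts standing foot down on the green board
- bead1: white glazed slippery ceramic burnishing bead, ball 24 mm across, loose on the floor of the pot; six in all. Origin: its centre; orientation means nothing
- bead2: white glazed slippery ceramic burnishing bead, ball 24 mm across, loose on the floor of the pot; six in all. Origin: its centre; orientation means nothing
- bead3: white glazed slippery ceramic burnishing bead, ball 24 mm across, loose on the floor of the pot; six in all. Origin: its centre; orientation means nothing
- bead4: white glazed slippery ceramic burnishing bead, ball 24 mm across, loose on the floor of the pot; six in all. Origin: its centre; orientation means nothing
- bead5: white glazed slippery ceramic burnishing bead, ball 24 mm across, loose on the floor of the pot; six in all. Origin: its centre; orientation means nothing
- bead6: white glazed slippery ceramic burnishing bead, ball 24 mm across, loose on the floor of the pot; six in all. Origin: its centre; orientation means nothing
- glue: bystander: yellow glue bottle, 56 mm across, 150 mm tall, loose; origin: centre of its underside
- tape: bystander: yellow tape measure, 70 x 70 x 35 mm, loose; origin: centre of its underside
- clamp: bystander: small bar clamp lying flat, dark bar 300 mm long along its y, orange jaws up to 80 mm to its -x, about 20 mm tall, loose; origin: underside of the bar's middle

How it is judged:
By the outcome, as a careful person would: the job done as asked, in the order asked, and still so for the second after the job is handed in, with the robot touching nothing.
Of knob_m1, knob_m2, knob_m3, knob_m4 only 2 to 4 are there at a start; the rules pass over those that are not, and their reading is None.
At some moment in a run one of knob_m1, knob_m2, knob_m3, knob_m4 may be knocked a few centimetres aside while the robot is not near it.
It also fails if it takes over 210 s, if anything falls off the work surface, if the arm or the gripper's body presses on something with over 40 N, if the wrist force passes 120 N, or if a joint passes its speed limit or range.

ROBOT

A 6-joint arm with a two-finger parallel gripper is mounted at the origin on the work surface. World frame = base frame: x ahead of the robot, y to its left, z up, the work surface at z = 0. Lengths are in m, angles in rad, forces in N, time in s.
With the tool pointing down it reaches from about 0.375 to 0.75 m from the base axis. Payload 9 kg.
Tool frame: the origin (TCP) lies at the very end of the fingers, on their centre line; the grasp point (between the pads) lies r.tcp_to_grasp behind it (r.tcp_to_grasp is the distance from the TCP to the grasp point, in m); y points along the fingers, x is the direction in which the jaws open and shut, and the axes are right-handed (so a half turn about y gives the same grasp; the last joint's range is limited). The gripper opens to 85 mm and grips with 20 to 120 N. Pads are 22 mm wide; open, the fingers measure 114 mm over their backs; the gripper's body (76 mm by 85 mm) begins 54 mm behind the grasp point. The pads swing forward as they close: fully open they stand 13 mm farther back than shut.
Start: joints at [0.944, 0.104, 0.097, 1.564, 0, 1.353], TCP at [0.239, 0.551, 0.231] pointing down, gripper open.
Joint ranges: [-2.99, 2.99], [-0.84, 1.86], [-1.1, 1.16], [-1.84, 2.11], [-1.51, 1.56], [-3.14, 3.14]. Speed limits (rad/s): [2.22, 2.22, 2.57, 3.14, 3.14, 3.14].

INTERFACE

Orientations are given as a unit quaternion [x, y, z, w].
In Python, from bench import r gives the robot as it stands. Calls block until the motion is done:
- r.move_ptp(position, orientation): joint-space move of the TCP to a pose.
- r.line_to(position, max_speed=0.15, rotation=None, max_force=None): straight line of the TCP; rotation=None keeps the orientation; max_speed is the mean speed in m/s. With max_force (N) it stops when the force on the tool has changed by that much, and returns True; else False.
- r.movej(angles): joint-space move.
- r.command_gripper(opening): opening from 0.0 (shut) to 1.0 (fully open); the grip force is fixed at half the most; returns when the fingers have stopped.
- r.dwell(seconds).
- r.ik(position, orientation): joint angles nearest the present ones, or None.
- r.state(): the state.
- r.get_image(name): name is "side" or "top" or "wrist"; returns a dict with "image" (420x560x3 uint8, red, green, blue), "range_z" (420x560 float32, m along the optical axis (not along the pixel's ray), 0 where there is no reading), "fx", "fy", "cx", "cy" (pixels), "k1" (the pictures are not rectified: a ray, as slopes to the right and down, at radius r is drawn at 1 + k1 r^2 times it, then the intrinsics apply), "extrinsics" (4x4, takes a point from world to camera coordinates). Camera axes: x right, y up, looking along -z (the intrinsics and any distortion apply to the point x, -y, -z); pixel columns grow to the right and rows downward; lengths in m; the calibration is good to about 2 mm. A picture is of the moment at which its call begins.
A pose or a line that the arm cannot do raises r.IKError and nothing moves.
- r.finish_job(): hands the job in, once; it reports no verdict.
The state is a dict: "time_s": time; "q": joint angles; "qd": joint speeds; "joint_efforts": joint torques, N m; "tool_pos": TCP position; "tcp_rot": TCP orientation; "ft_force": force on the tool from outside, world axes, zero at the start; "ft_torque": the same for the moment, N m; "finger_gap": opening from 0.0 (shut) to 1.0 (fully open).
Only numpy, scipy, OpenCV 4.12 (cv2) and the standard library are available. Lean on these libraries where they do the work, as an engineer would, in place of code of your own. Each camera call takes 0.05 s, during which the arm holds its last target.

## Working session

There is one attempt and no reset: what is moved stays moved. The work goes in short steps, each a Python script; the robot and the scene stay as the last script left them, time stands still between calls to the robot, and variables do not carry over. Pictures are saved under pics/ and viewed, and the job is handed in when it is done.

```bash
ls -la; mkdir -p pics; cat > h.py <<'E'
import numpy as np, cv2
from bench import r
def snap(n,fn=None):
    d=r.get_image(n)
    if fn: cv2.imwrite('pics/'+fn,d['image'][:,:,::-1])
    return d
def ray(d,u,v):
    a=(u-d['cx'])/d['fx']; b=(v-d['cy'])/d['fy']
    k=d['k1']; x,y=a,b
    for _ in range(20):
        s=1+k*(x*x+y*y); x,y=a/s,b/s
    E=np.array(d['extrinsics']); R=E[:3,:3]; t=E[:3,3]
    o=-R.T@t; return o,R.T@np.array([x,-y,-1.0])
def onz(d,u,v,z):
    o,w=ray(d,u,v); return o+w*(z-o[2])/w[2]
def proj(d,p):
    E=np.array(d['extrinsics']); c=E[:3,:3]@np.array(p)+E[:3,3]
    x,y=c[0]/-c[2],-c[1]/-c[2]; s=1+d['k1']*(x*x+y*y)
    return x*s*d['fx']+d['cx'],y*s*d['fy']+d['cy']
E
python3 - <<'E'
from h import *
for n in('top','side','wrist'):
    d=snap(n,n+'0.png'); print(n,d['fx'],d['cx'],d['cy'],d['k1']); print(np.round(d['extrinsics'],3))
s=r.state(); print(s, r.tcp_to_grasp)
E
```

```text
total 12
drwxr-xr-x  3 agent agent 4096 Dec  7 01:45 .
drwxr-xr-x 23 root  root  4096 Dec  7 01:45 ..
drwxr-xr-x  2 agent agent 4096 Dec  7 01:45 pics
top 516.652308317334 274.35903497547315 200.5239790711897 -0.14320691011530665
[[ 0.065 -0.998  0.    -0.064]
 [ 0.976  0.063  0.21  -0.579]
 [-0.209 -0.013  0.978 -1.498]
 [ 0.     0.     0.     1.   ]]
side 395.8841748381842 287.7896239534225 210.2514618146806 -0.0864344641562198
[[-0.98  -0.198  0.013  0.562]
 [ 0.137 -0.625  0.768 -0.162]
 [-0.144  0.755  0.64  -0.881]
 [ 0.     0.     0.     1.   ]]
wrist 344.9010751683284 275.6362555523567 204.8503166258585 -0.005543436252447101
[[ 0.398  0.918 -0.001 -0.599]
 [-0.871  0.377 -0.315  0.041]
 [-0.289  0.126  0.949 -0.38 ]
 [ 0.     0.     0.     1.   ]]
{'time_s': 0.15, 'q': array([9.44308501e-01, 1.04546096e-01, 9.66653380e-02, 1.56393819e+00,
       3.33742413e-06, 1.35310194e+00]), 'qd': array([ 0.00036571, -0.00306077,  0.00336628,  0.00087894,  0.00085383,
        0.000149  ]), 'joint_efforts': array([ 4.83256488e-03, -5.57356060e+01,  5.04005420e+01,  1.25023795e-02,
       -2.05736296e-04, -7.15598077e-06]), 'tool_pos': array([0.23833117, 0.55034855, 0.23071995]), 'tcp_rot': array([ 0.59120735,  0.38776515, -0.38844189, -0.59095259]), 'ft_force': array([0.2835385 , 1.84795046, 0.21890311]), 'ft_torque': array([-0.0250223 ,  0.03629969, -0.03592742]), 'finger_gap': 1.0005308202050582} 0.0187
```

View pics/top0.png

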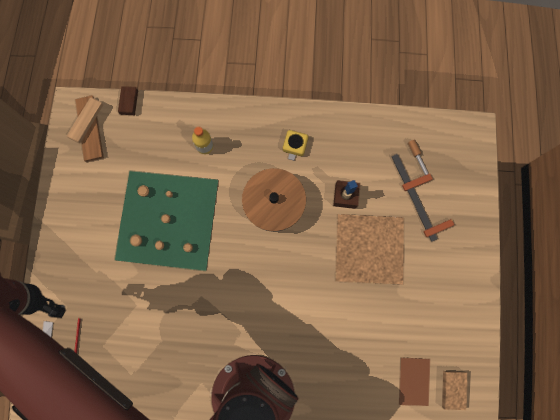

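View pics/side0.png

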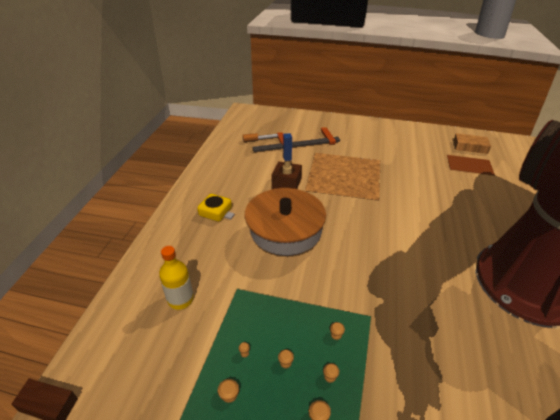

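View pics/wrist0.png

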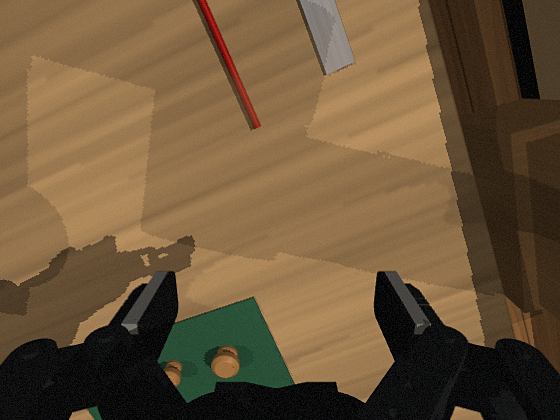

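Top view: pot and lid around (274,199), stand (347,193), mat (370,249), board (168,220) with 6 knobs, glue (201,140), tape (295,143), clamp (420,195). I'll measure these next.

```bash
cat > m.py <<'E'
from h import *
def knobs(d,lo_area=15):
    im=d['image']; hsv=cv2.cvtColor(im,cv2.COLOR_RGB2HSV)
    g=cv2.inRange(hsv,(60,80,20),(95,255,140)); 
    n,l,st,c=cv2.connectedComponentsWithStats(g); i=1+np.argmax(st[1:,4])
    cs,_=cv2.findContours((l==i).astype(np.uint8),cv2.RETR_EXTERNAL,cv2.CHAIN_APPROX_NONE)
    hull=cv2.convexHull(max(cs,key=cv2.contourArea)); m=np.zeros_like(g); cv2.fillConvexPoly(m,hull,255)
    m=cv2.erode(m,np.ones((3,3)))
    k=cv2.inRange(hsv,(5,60,50),(25,255,255))&m
    n,l,st,c=cv2.connectedComponentsWithStats(k)
    return hull,[(l==i) for i in range(1,n) if st[i,4]>lo_area]
def fit(d,mask,z):
    # project blob contour to plane z, take min-enclosing extents
    vs,us=np.nonzero(mask)
    P=np.array([onz(d,u,v,z)[:2] for u,v in zip(us,vs)])
    return P
E
python3 - <<'E'
from m import *
for n in('top','side'):
    d=snap(n); hull,ks=knobs(d)
    print(n)
    for m in ks:
        vs,us=np.nonzero(m); P=fit(d,m,.028)
        # area of blob on plane
        o,_=ray(d,us.mean(),vs.mean()); w=P.mean(0)-o[:2]; w/=np.linalg.norm(w); perp=np.array([-w[1],w[0]])
        ext=np.ptp(P@perp)
        print('px',us.mean().round(1),vs.mean().round(1),len(us),'xy',P.mean(0).round(4),'mid',((P.max(0)+P.min(0))/2).round(4),'perp width',ext.round(4))
    if n=='top':
        b=cv2.boxPoints(cv2.minAreaRect(hull)); print('board',[onz(d,*p,.004).round(3) for p in b])
d=snap('top'); im=d['image']; hsv=cv2.cvtColor(im,cv2.COLOR_RGB2HSV)
def blob(mask,box,name):
    x0,y0,x1,y1=box; m=np.zeros_like(mask); m[y0:y1,x0:x1]=mask[y0:y1,x0:x1]
    n,l,st,c=cv2.connectedComponentsWithStats(m); i=1+np.argmax(st[1:,4]); print(name,c[i],st[i]); return l==i
g=blob(cv2.inRange(hsv,(0,0,0),(180,255,50)),(255,180,295,220),'grip')
vs,us=np.nonzero(g); print(onz(d,us.mean(),vs.mean(),.112), 'z',d['range_z'][vs,us].min())
lidm=blob(cv2.inRange(hsv,(0,100,60),(16,255,255)),(235,160,315,240),'lid')
cs,_=cv2.findContours(lidm.astype(np.uint8),cv2.RETR_EXTERNAL,cv2.CHAIN_APPROX_NONE); c=max(cs,key=cv2.contourArea)
P=np.array([onz(d,*p[0],.083)[:2] for p in c]).astype(np.float32); print('lid',cv2.minEnclosingCircle(P),P.min(0),P.max(0))
hm=blob(cv2.inRange(hsv,(100,100,40),(125,255,255)),(330,170,370,215),'handle')
vs,us=np.nonzero(hm);print(us.min(),us.max(),vs.min(),vs.max())
cv2.imwrite('pics/c1.png',cv2.resize(im[120:290,230:420,::-1],None,fx=4,fy=3.5,interpolation=cv2.INTER_NEAREST))
d=snap('side');cv2.imwrite('pics/c2.png',cv2.resize(d['image'][120:260,220:390,::-1],None,fx=4,fy=4,interpolation=cv2.INTER_NEAREST))
E
```

```text
top
px 142.9 190.5 103 xy [0.5947 0.3865] mid [0.5947 0.3874] perp width 0.0332
px 168.9 193.6 36 xy [0.5899 0.3033] mid [0.5902 0.3029] perp width 0.018
px 165.2 218.2 67 xy [0.5117 0.3063] mid [0.5123 0.3067] perp width 0.0263
px 135.4 240.0 111 xy [0.4379 0.3917] mid [0.4391 0.3915] perp width 0.0355
px 159.0 244.9 67 xy [0.4281 0.3167] mid [0.4278 0.3167] perp width 0.0271
px 187.5 247.2 68 xy [0.4272 0.2284] mid [0.4277 0.2285] perp width 0.0254
board [array([0.375, 0.455, 0.004]), array([0.664, 0.459, 0.004]), array([0.648, 0.159, 0.004]), array([0.364, 0.165, 0.004])]
side
px 336.6 330.1 203 xy [0.4313 0.2344] mid [0.4311 0.2351] perp width 0.0275
px 244.0 348.8 131 xy [0.5929 0.3093] mid [0.5935 0.3096] perp width 0.0191
px 285.4 358.0 225 xy [0.5152 0.3114] mid [0.5156 0.3114] perp width 0.0271
px 330.5 372.0 242 xy [0.4323 0.3221] mid [0.4324 0.3227] perp width 0.0274
px 228.1 389.9 391 xy [0.5976 0.3902] mid [0.5981 0.3902] perp width 0.0359
px 319.3 410.3 376 xy [0.442  0.3927] mid [0.4421 0.3923] perp width 0.0361
grip [273.72972973 197.67567568] [270 193   9  10  74]
[ 0.57961957 -0.02452289  0.112     ] z 1.4972945
lid [271.05733987 198.49500998] [ 235  160   80   80 5511]
lid ((0.5844534039497375, -0.026510385796427727), 0.16868895292282104) [ 0.45477796 -0.15003805] [0.71063447 0.10068911]
handle [350.64356436 186.8019802 ] [345 181  12  13 101]
345 356 181 193
```

View crops.

View pics/c1.png

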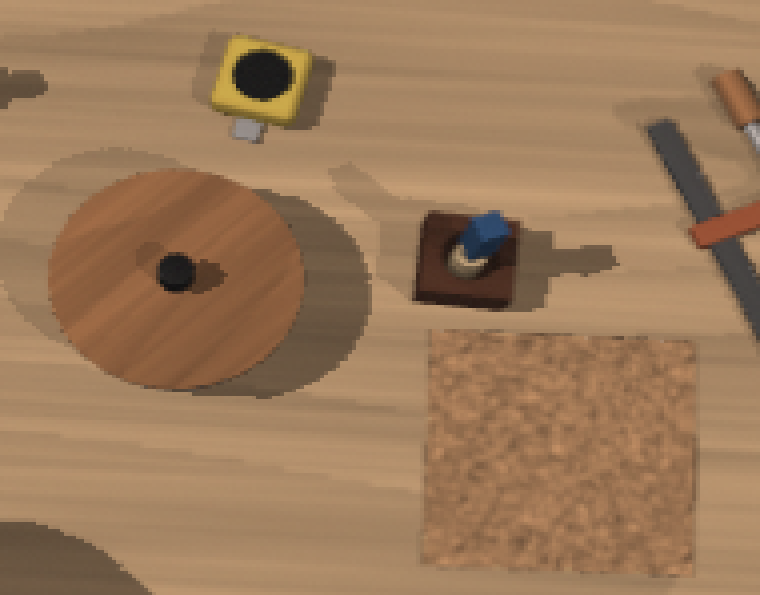

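View pics/c2.png

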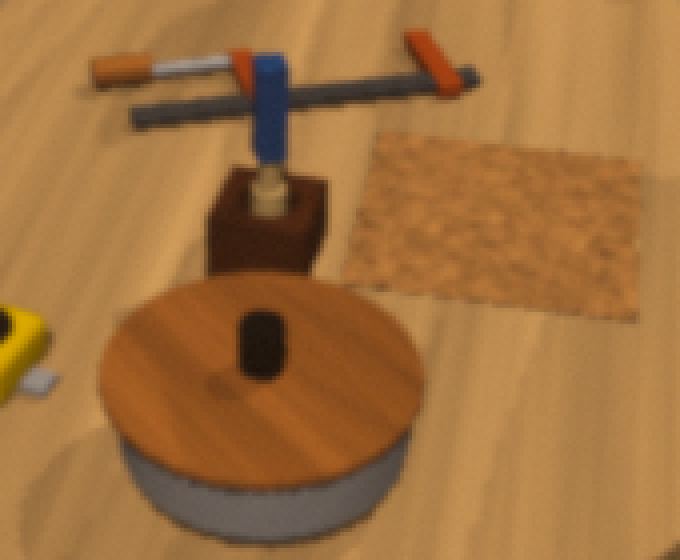

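```bash
cat >> h.py <<'E'
from scipy.spatial.transform import Rotation as Ro
def Q(a):
    c,s=np.cos(a),np.sin(a)
    return Ro.from_matrix(np.array([[c,0,-s],[s,0,c],[0,-1,0]])).as_quat()
E
python3 - <<'E'
from h import *
s=r.state(); R=Ro.from_quat(s['tcp_rot']).as_matrix(); print(R.round(3)); 
d=snap('wrist'); E=np.array(d['extrinsics']); o=-E[:3,:3].T@E[:3,3]
print('cam in tool',(R.T@(o-s['tool_pos'])).round(4)); print('cam axis in tool',(R.T@E[:3,:3].T).round(3))
for n in('top','side'):
    d=snap(n); E=np.array(d['extrinsics']); print(n,-E[:3,:3].T@E[:3,3])
d=snap('top')
f=lambda u,v,z:onz(d,u,v,z).round(4)
print('lid ellipse',f(274.1,199.4,.083),f(242,199.4,.083),f(306.3,199.4,.083),f(274.1,168,.083),f(274.1,230.9,.083))
print('mat',[f(230+x/4,120+y/3.5,.003) for x,y in((430,329),(696,340),(695,576),(421,566))])
print('stand top',[f(230+x/4,120+y/3.5,.05) for x,y in((428,211),(520,222),(510,310),(414,300))])
print('handle top',f(230+492/4,120+220/3.5,.161), 'neck',f(230+465/4,120+265/3.5,.06))
# green/other
a0=np.arctan2(R[1,0],R[0,0]); print(a0)
for p in([.58,-.025,.3],[.43,-.25,.3],[.59,-.24,.3],[.43,.23,.1]):
  for a in (0,.5,1,1.57,2.2,-.5,-1,-1.57,3.14):
    q=r.ik(p,Q(a)); print(p,a,None if q is None else q.round(2))
E
```

```text
[[ 0.397 -0.    -0.918]
 [ 0.918 -0.     0.397]
 [-0.    -1.     0.   ]]
cam in tool [-0.0008 -0.1428  0.0806]
cam axis in tool [[ 1.     0.     0.   ]
 [-0.     0.316 -0.949]
 [-0.     0.949  0.316]]
top [ 0.25580986 -0.04679725  1.58616855]
side [0.44638632 0.67467456 0.68113194]
lid ellipse [ 0.5808 -0.0255  0.083 ] [0.5746 0.0699 0.083 ] [ 0.587  -0.1212  0.083 ] [ 0.6776 -0.0192  0.083 ] [ 0.4863 -0.0317  0.083 ]
mat [array([ 0.5644, -0.225 ,  0.003 ]), array([ 0.5677, -0.4354,  0.003 ]), array([ 0.3572, -0.4386,  0.003 ]), array([ 0.354 , -0.2271,  0.003 ])]
stand top [array([ 0.6605, -0.2141,  0.05  ]), array([ 0.6552, -0.2854,  0.05  ]), array([ 0.5759, -0.2801,  0.05  ]), array([ 0.5801, -0.2065,  0.05  ])]
handle top [ 0.6267 -0.2481  0.161 ] neck [ 0.6114 -0.243   0.06  ]
1.1620429952696514
[0.58, -0.025, 0.3] 0 [-0.27  0.07  0.19  1.69  0.    1.3 ]
[0.58, -0.025, 0.3] 0.5 [-0.27  0.07  0.19  1.69  0.    0.8 ]
[0.58, -0.025, 0.3] 1 [-0.27  0.07  0.19  1.69  0.    0.3 ]
[0.58, -0.025, 0.3] 1.57 [-0.27  0.07  0.19  1.69  0.   -0.27]
[0.58, -0.025, 0.3] 2.2 [-0.27  0.07  0.19
[... 1208 characters left out ...]
0.59  0.25  0.39  1.71  0.    1.98]
[0.59, -0.24, 0.3] -1.57 [-0.59  0.25  0.39  1.71  0.    2.55]
[0.59, -0.24, 0.3] 3.14 [-0.59  0.25  0.39  1.71  0.   -2.16]
[0.43, 0.23, 0.1] 0 [ 0.22 -0.23 -0.46  1.34  0.    1.79]
[0.43, 0.23, 0.1] 0.5 [ 0.22 -0.23 -0.46  1.34  0.    1.29]
[0.43, 0.23, 0.1] 1 [ 0.22 -0.23 -0.46  1.34  0.    0.79]
[0.43, 0.23, 0.1] 1.57 [ 0.22 -0.23 -0.46  1.34  0.    0.22]
[0.43, 0.23, 0.1] 2.2 [ 0.22 -0.23 -0.46  1.34  0.   -0.41]
[0.43, 0.23, 0.1] -0.5 [ 0.22 -0.23 -0.46  1.34  0.    2.29]
[0.43, 0.23, 0.1] -1 [ 0.22 -0.23 -0.46  1.34  0.    2.79]
[0.43, 0.23, 0.1] -1.57 [ 0.22 -0.23 -0.46  1.34  0.   -2.92]
[0.43, 0.23, 0.1] 3.14 [ 0.22 -0.23 -0.46  1.34  0.   -1.35]
```

```bash
python3 - <<'E'
from h import *
a=np.pi/2
r.move_ptp([.580,-.025,.24],Q(a)); r.dwell(.3)
d=snap('wrist','w1.png'); print(r.state()['time_s'],r.state()['tool_pos'],r.state()['ft_force'])
im=d['image']; hsv=cv2.cvtColor(im,cv2.COLOR_RGB2HSV)
print(proj(d,[.58,-.025,.117]))
z=d['range_z']; u,v=map(int,proj(d,[.58,-.025,.117])); print(z[v,u])
d2=snap('top','t1.png')
E
```

```text
3.2833 [ 0.5800241  -0.02475099  0.24000355] [ 0.34953173 -0.38748288  0.6308999 ]
(np.float64(276.37490808801283), np.float64(196.05736284957771))
0.27729154
```

View pics/w1.png

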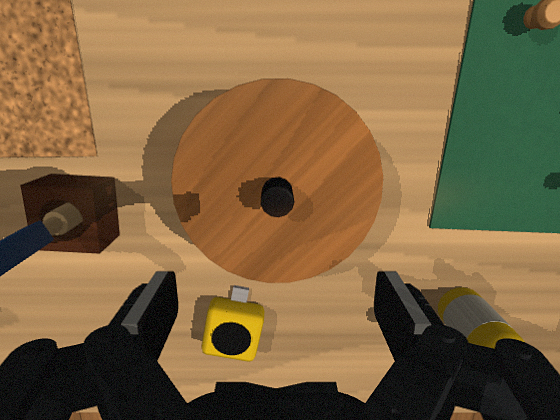

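The lid's grip at (277,194) is within 2 px of where I predicted, so I'll grasp it.

```bash
python3 - <<'E'
from h import *
a=np.pi/2
print(r.line_to([.580,-.0248,.087],.12,max_force=12)); 
r.command_gripper(0.0); print(r.state()['finger_gap'],r.state()['tool_pos'],r.state()['ft_force'])
print(r.line_to([.580,-.0248,.21],.1)); print(r.state()['finger_gap'],r.state()['ft_force'])
r.dwell(.2)
snap('side','s2.png'); snap('wrist','w2.png'); d=snap('top','t2.png')
print(r.state()['time_s'])
E
```

```text
False
0.31090428941794684 [ 0.58023409 -0.02487503  0.08736951] [-0.991487   -0.37561858  3.31299858]
False
0.3104053361478092 [-0.70076825  0.19990035 -2.45277443]
7.0667
```

View pics/s2.png

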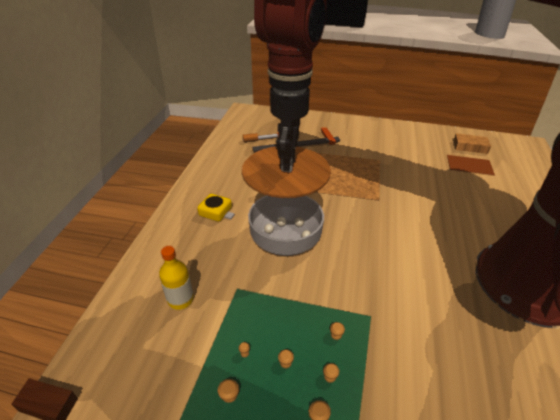

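View pics/w2.png

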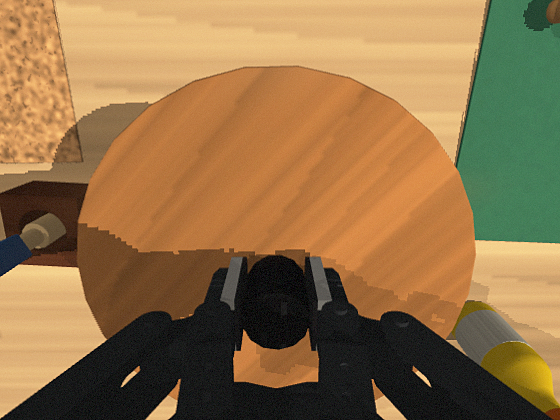

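```bash
python3 - <<'E'
from h import *
a=np.pi/2
r.line_to([.580,-.0248,.25],.15)
r.move_ptp([.461,-.3315,.25],Q(a))
print(r.line_to([.461,-.3315,.04],.15)); print(r.line_to([.461,-.3315,.021],.04,max_force=6)); print(r.state()['tool_pos'],r.state()['ft_force'])
r.command_gripper(.8)
r.line_to([.461,-.3315,.2],.2)
r.move_ptp([.51,-.025,.30],Q(a)); r.dwell(.2)
snap('wrist','w3.png'); snap('top','t3.png'); print(r.state()['time_s'])
E
```

```text
False
True
[ 0.46086559 -0.33147486  0.02247705] [ 0.00436703 -1.41162836  1.57759979]
13.7667
```

View pics/w3.png

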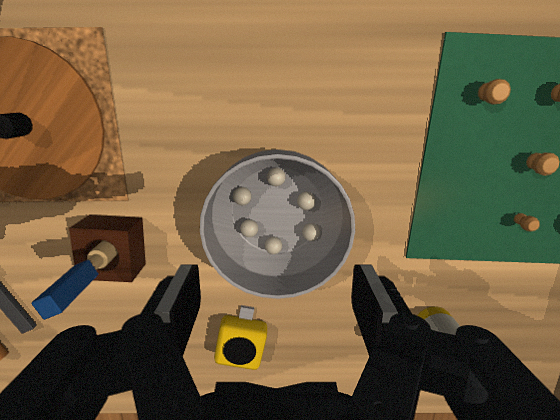

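View pics/t3.png

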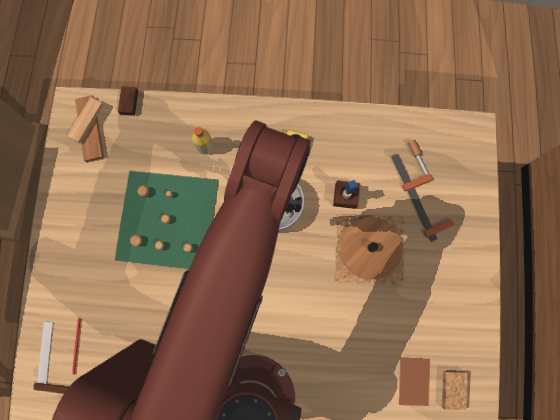

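Lid is on the mat at (372,247). Six beads are in the pot, which is at wrist (278,224). Next I'll locate the pot and go over to the board.

```bash
python3 - <<'E'
from h import *
a=np.pi/2
d=snap('wrist')
for p in((201,224),(355,224),(278,150),(278,296)): print(p,onz(d,*p,.075).round(4))
cv2.imwrite('pics/c3.png',cv2.resize(d['image'][140:305,190:365,::-1],None,fx=4,fy=3.6))
r.move_ptp([.43,.27,.22],Q(a)); r.dwell(.2)
d=snap('wrist','w4.png'); 
import m
hull,ks=m.knobs(d,100)
for k in ks:
    vs,us=np.nonzero(k); c,R=cv2.minEnclosingCircle(np.c_[us,vs].astype(np.float32)); print(c,R,len(us),onz(d,*c,.028).round(4),d['range_z'][int(c[1]),int(c[0])])
print(r.state()['time_s'])
E
```

```text
(201, 224) [ 0.5741 -0.112   0.075 ]
(355, 224) [0.5744 0.0643 0.075 ]
(278, 150) [ 0.4895 -0.0239  0.075 ]
(278, 296) [ 0.6694 -0.0238  0.075 ]
(235.602783203125, 174.01177978515625) 14.08683967590332 609 [0.4289 0.2285 0.028 ] 0.33841398
(323.8611145019531, 174.8119659423828) 14.188814163208008 608 [0.4299 0.3163 0.028 ] 0.33835936
(396.5760498046875, 182.98753356933594) 18.85590171813965 1041 [0.4385 0.3897 0.028 ] 0.34076747
(310.0, 249.0) 14.31792163848877 564 [0.5112 0.3049 0.028 ] 0.36462107
(307.3441467285156, 309.032470703125) 12.258783340454102 324 [0.5865 0.3041 0.028 ] 0.3900934
15.2667
```

View pics/w4.png

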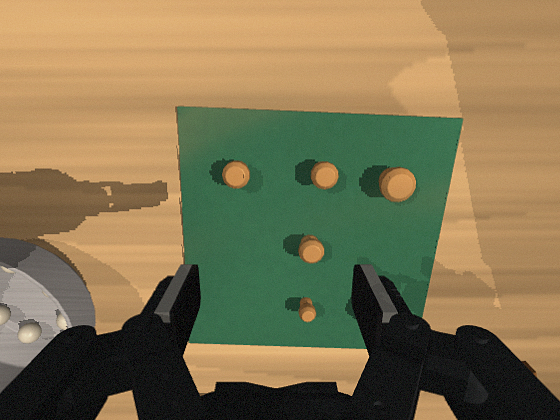

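View pics/c3.png

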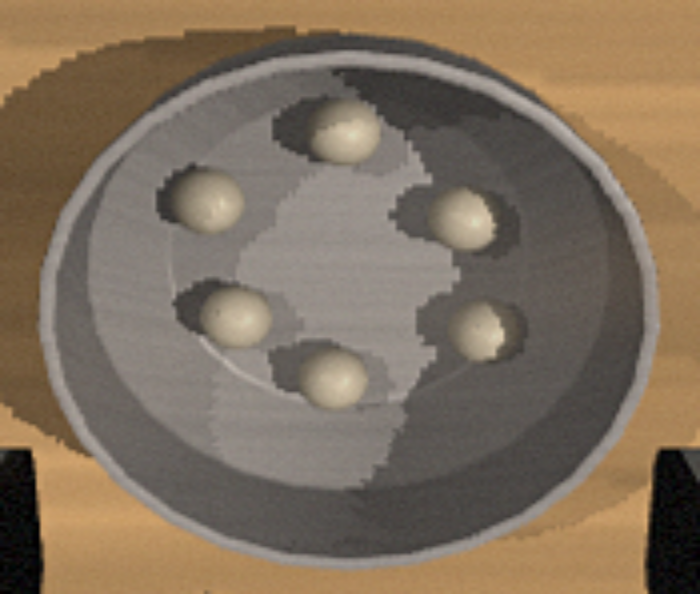

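```bash
cat > pick.py <<'E'
from m import *
a=np.pi/2
def look(fn=None):
    r.move_ptp([.43,.27,.22],Q(a)); r.dwell(.2); d=snap('wrist',fn)
    hull,ks=knobs(d,100); out=[]
    for k in ks:
        vs,us=np.nonzero(k); c,R=cv2.minEnclosingCircle(np.c_[us,vs].astype(np.float32))
        p=onz(d,*c,.028); o,_=ray(d,*c); w=p[:2]-o[:2]; 
        out.append((p[0],p[1],R*d['range_z'][int(c[1]),int(c[0])]/d['fx']*2000)); print(np.round(out[-1],4))
    return out
def pick(x,y,a=np.pi/2):
    r.command_gripper(.58)
    r.move_ptp([x,y,.12],Q(a))
    if r.line_to([x,y,.0065],.12,max_force=10): print('CONTACT',r.state()['tool_pos']); return False
    r.command_gripper(0); g=r.state()['finger_gap']; print('gap',g)
    r.line_to([x,y,.17],.15); print('gap after',r.state()['finger_gap']); return g
def drop(x,y,a=np.pi/2):
    r.move_ptp([x,y,.17],Q(a)); r.line_to([x,y,.034],.12,max_force=10); r.command_gripper(.5); r.line_to([x,y,.16],.2)
E
python3 - <<'E'
from pick import *
o=look()
k=min(o,key=lambda p:abs(p[0]-.429)+abs(p[1]-.2285))
pick(k[0],k[1])
snap('wrist','w5.png'); print(r.state()['time_s'])
E
```

```text
[ 0.429   0.2285 27.59  ]
[ 0.4299  0.3163 27.922 ]
[ 0.4386  0.3897 36.9776]
[ 0.5107  0.3056 29.9437]
[ 0.5866  0.3031 27.8038]
gap 0.3027349325096443
gap after 0.298714960701649
19.3333
```

View pics/w5.png

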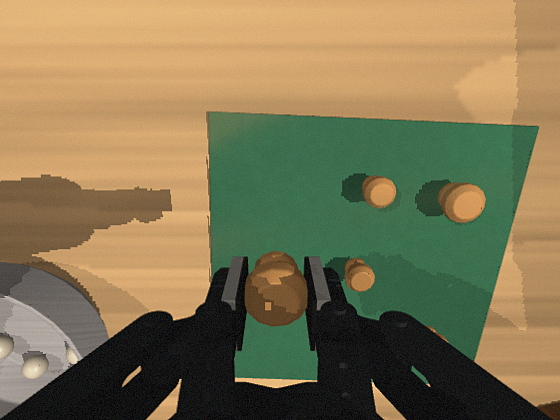

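```bash
python3 - <<'E'
from pick import *
drop(.582,-.0245)
snap('wrist','w6.png')
o=look('w7.png'); print(r.state()['time_s'])
E
```

```text
[ 0.4296  0.3165 28.1217]
[ 0.4382  0.3899 37.4476]
[ 0.5107  0.3058 29.9265]
[ 0.5861  0.3882 37.3262]
[ 0.5868  0.3026 28.0185]
24.4167
```

View pics/w6.png

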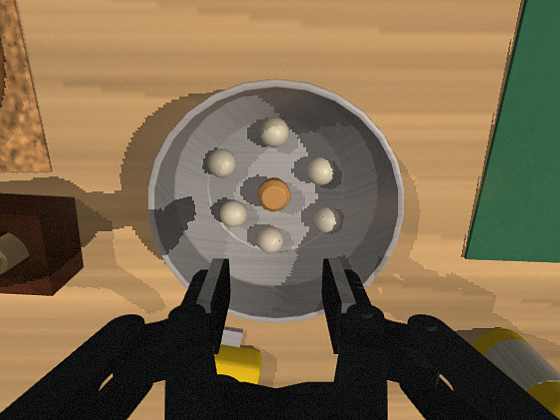

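View pics/w7.png

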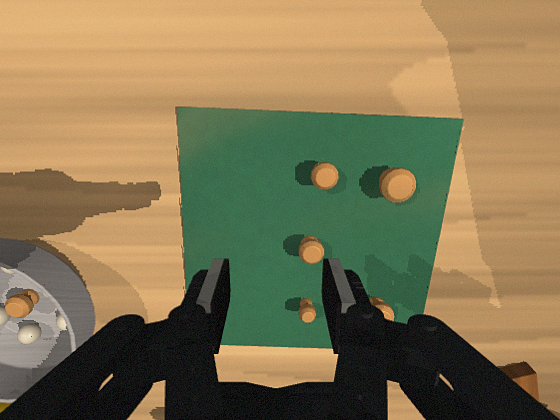

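Knob 1 stands in the pot centre at (274,194). The other two middle knobs haven't moved: (324,175) and (312,250).

```bash
python3 - <<'E'
from pick import *
g=pick(.4299,.3164)
if g and .25<g<.36:
    drop(.582-.034,-.0245); snap('wrist','w8.png'); o=look('w9.png'); print(r.state()['time_s'])
E
```

```text
gap 0.3014431551595353
gap after 0.30090451266500534
[ 0.4385  0.3895 37.2066]
[ 0.511   0.3053 29.9504]
[ 0.586   0.3881 37.52  ]
[ 0.5868  0.3025 28.0197]
33.1083
```

View pics/w8.png

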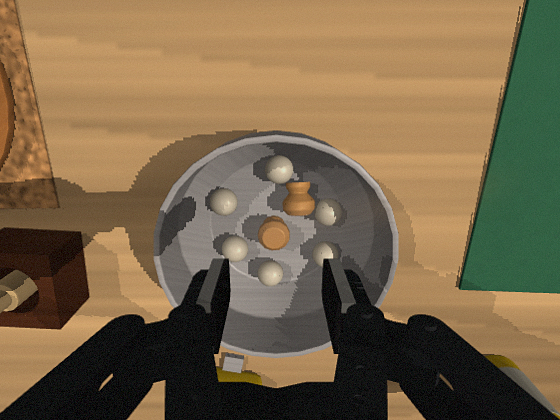

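View pics/w9.png

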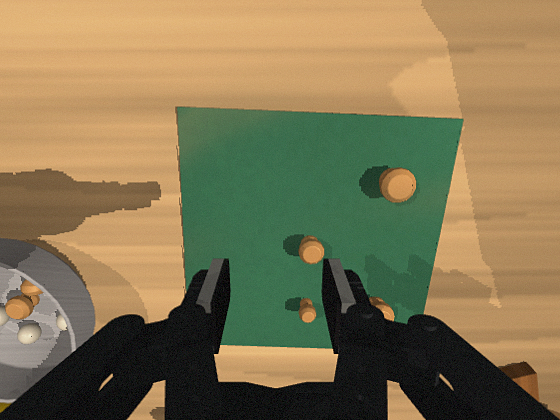

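```bash
python3 - <<'E'
from pick import *
g=pick(.513,.306)
if g and .25<g<.36:
    drop(.582+.03,-.0245); 
    r.move_ptp([.53,-.06,.25],Q(a)); r.dwell(.2)
    d=snap('wrist','w10.png'); snap('side','s10.png'); print(r.state()['time_s'])
E
```

```text
gap 0.3083141473542842
gap after 0.300166021185093
41.1833
```

View pics/w10.png

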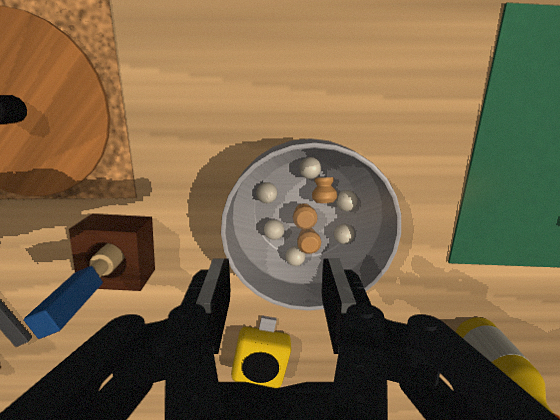

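View pics/s10.png

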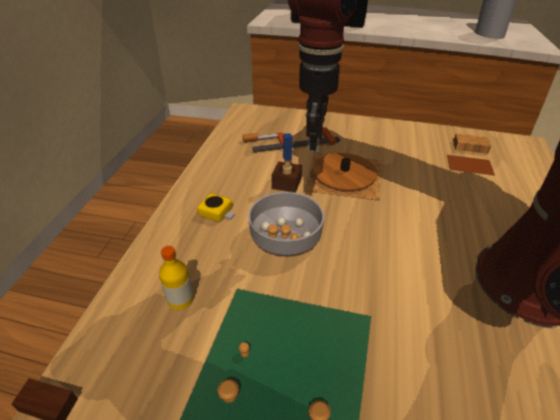

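```bash
python3 - <<'E'
from h import *
a=np.pi/2
r.command_gripper(1.0)
r.move_ptp([.572,-.025,.27],Q(a)); r.dwell(.25); d=snap('wrist','w11.png')
u,v=proj(d,[.582,-.0245,.075]); print(u,v)
r.move_ptp([.60,-.245,.29],Q(a)); r.dwell(.25); d=snap('wrist','w12.png')
cv2.imwrite('pics/w12c.png',cv2.resize(d['image'][60:320,160:400,::-1],None,fx=2.5,fy=2.3,interpolation=cv2.INTER_NEAREST))
print(r.state()['tool_pos'], proj(d,[.622,-.247,.161]),proj(d,[.622,-.247,.05]),r.state()['time_s'])
E
```

```text
277.4958821124649 185.50347074235285
[ 0.60023331 -0.24379545  0.29028482] (np.float64(272.61378012482305), np.float64(218.49456546969847)) (np.float64(273.37448691637877), np.float64(184.30553671974337)) 43.5167
```

View pics/w11.png

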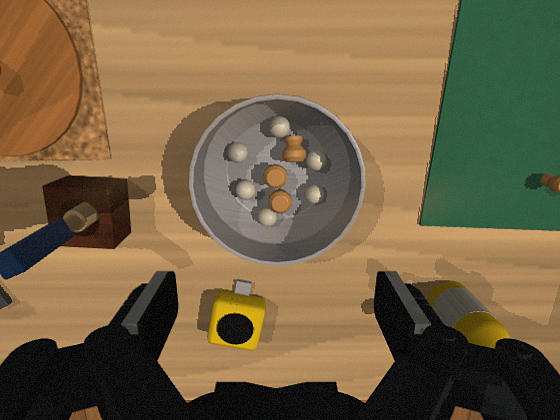

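View pics/w12.png

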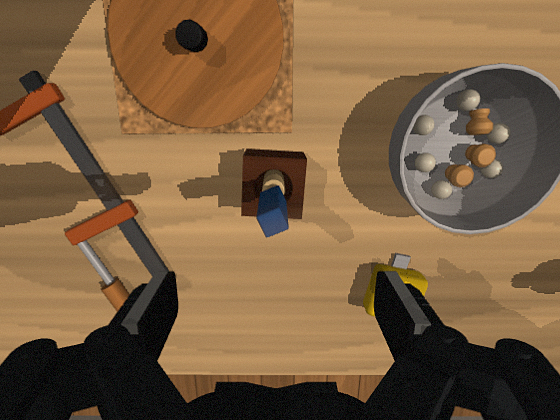

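View pics/w12c.png

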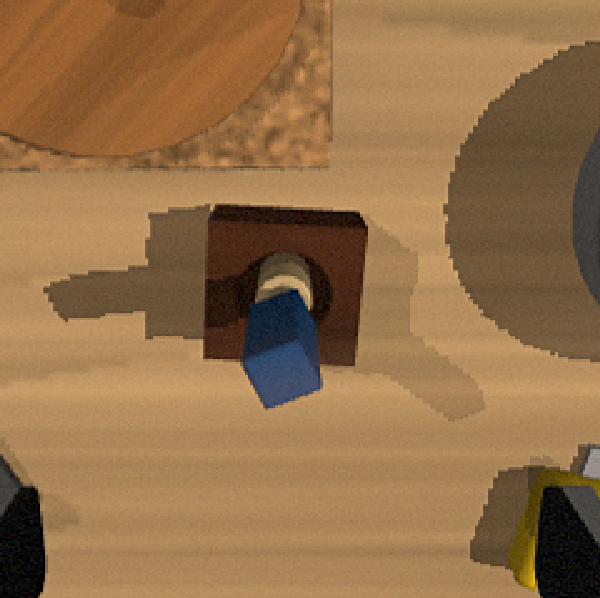

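```bash
python3 - <<'E'
from h import *
d=snap('wrist')
f=lambda x,y,z:onz(d,160+x/2.5,60+y/2.3,z)
H=np.array([f(x,y,.161) for x,y in((300,338),(322,387),(268,408),(247,362))]); print(H.round(4),H.mean(0))
for i in range(4):
    e=H[(i+1)%4]-H[i]; print(np.linalg.norm(e),np.degrees(np.arctan2(e[1],e[0])))
S=np.array([f(x,y,.05) for x,y in((213,222),(368,228),(356,366),(203,357))]); print(S.round(4),S.mean(0))
print('hole', f((250+332)/2,0,.05)[1], f(291,252,.05),f(291,310,.05))
# handle mask, top face by brightness
hsv=cv2.cvtColor(d['image'],cv2.COLOR_RGB2HSV); m=cv2.inRange(hsv,(100,100,30),(125,255,255)); m[:150]=0;m[260:]=0
print([int(x) for x in np.percentile(hsv[...,2][m>0],[5,25,50,75,95])])
t=((m>0)&(hsv[...,2]>=np.percentile(hsv[...,2][m>0],60))).astype(np.uint8); t=cv2.morphologyEx(t,cv2.MORPH_OPEN,np.ones((3,3)))
cs,_=cv2.findContours(t,0,2); c=max(cs,key=cv2.contourArea); P=np.array([onz(d,*p[0],.161)[:2] for p in c]).astype(np.float32); print(cv2.minAreaRect(P*1000))
E
python3 - <<'E'
from h import *
# side camera checks of handle top
d=snap('side','s12.png'); cv2.imwrite('pics/s12c.png',cv2.resize(d['image'][110:210,240:360,::-1],None,fx=6,fy=6,interpolation=cv2.INTER_NEAREST))
for p in([.622,-.247,.161],[.622,-.247,.086],[.622,-.247,.05]): u,v=proj(d,p); print((u-240)*6,(v-110)*6)
d=snap('wrist')
E
```

```text
[[ 0.6117 -0.2411  0.161 ]
 [ 0.6308 -0.2335  0.161 ]
 [ 0.6393 -0.2519  0.161 ]
 [ 0.621  -0.2589  0.161 ]] [ 0.62566364 -0.24636138  0.161     ]
0.02058047972673298 21.63307367125767
0.020282091998262246 -65.30759908979668
0.01958365436259995 -159.2102651530241
0.020073146694257245 117.58481864066621
[[ 0.5898 -0.2788  0.05  ]
 [ 0.5927 -0.2093  0.05  ]
 [ 0.6646 -0.2128  0.05  ]
 [ 0.6597 -0.2853  0.05  ]] [ 0.62672923 -0.24656706  0.05      ]
hole -0.2440614521141606 [ 0.60467915 -0.24383137  0.05      ] [ 0.63447926 -0.24377151  0.05      ]
[48, 54, 71, 106, 110]
((622.1958618164062, -248.32455444335938), (13.675583839416504, 20.15519142150879), 23.049762725830078)
294.18583984296936 150.335680426936
291.7049945713569 293.29902657414283
290.58586309674956 357.79565887857086
```

View pics/s12c.png

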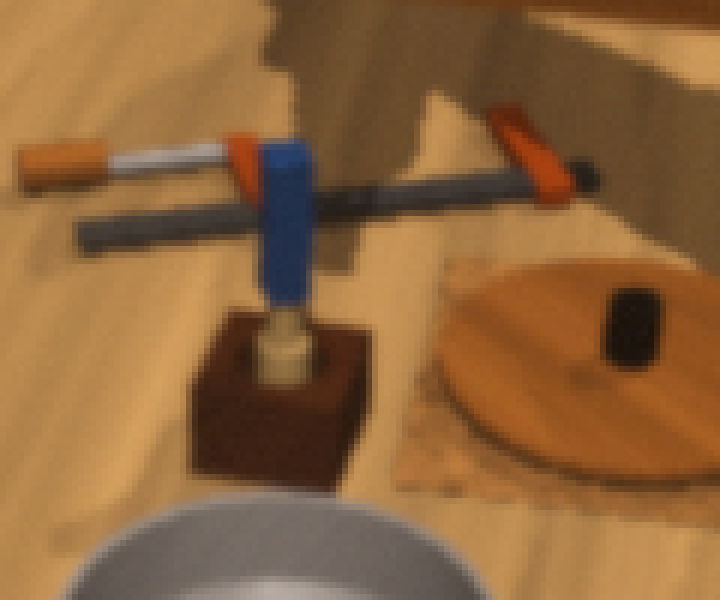

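```bash
cat > w11.py <<'E'
from h import *
def camfor(tp,a):
    d=snap('wrist'); s=r.state(); R=Ro.from_quat(s['tcp_rot']).as_matrix(); E=np.array(d['extrinsics'])
    T=np.eye(4);T[:3,:3]=R;T[:3,3]=s['tool_pos']; C=E@T   # tool->cam
    N=np.eye(4);N[:3,:3]=Ro.from_quat(Q(a)).as_matrix();N[:3,3]=tp
    d['extrinsics']=C@np.linalg.inv(N); return d
E
python3 - <<'E'
from w11 import *
d=camfor([.572,-.025,.27],np.pi/2); print(proj(d,[.582,-.0245,.075]))
im=cv2.imread('pics/w11.png'); 
for c in([.582,-.0245],[.585,-.0245],[.579,-.0245]):
    t=np.linspace(0,2*np.pi,400); P=np.array([proj(d,[c[0]+.09*np.cos(x),c[1]+.09*np.sin(x),.075]) for x in t]); print(c,P.min(0),P.max(0))
for n,p in dict(b1=(280,127),b2=(237,152),b3=(245,189),b4=(266,217),b5=(316,194),b6=(316,161)).items(): print(n,onz(d,*p,.017).round(4))
for n,p in dict(k1=(275,177),k3=(280,202)).items(): print(n,onz(d,*p,.031).round(4))
print('k2',onz(d,293,150,.019))
cv2.imwrite('pics/c11.png',cv2.resize(im[85:275,180:375],None,fx=4,fy=3.1))
E
```

```text
(np.float64(276.8359725429376), np.float64(184.73983016429952))
[0.582, -0.0245] [187.69410912  91.22959738] [365.96788918 264.22773561]
[0.585, -0.0245] [187.93274253  94.60933671] [365.72264042 266.67088468]
[0.579, -0.0245] [187.45424306  87.83020879] [366.21440439 261.77219982]
b1 [ 0.5304 -0.0208  0.017 ]
b2 [ 0.5586 -0.0702  0.017 ]
b3 [ 0.6029 -0.0622  0.017 ]
b4 [ 0.6384 -0.0375  0.017 ]
b5 [0.6091 0.0226 0.017 ]
b6 [0.5691 0.0212 0.017 ]
k1 [ 0.5848 -0.0264  0.031 ]
k3 [ 0.6146 -0.0206  0.031 ]
k2 [ 0.55602131 -0.0058371   0.019     ]
```

View pics/c11.png

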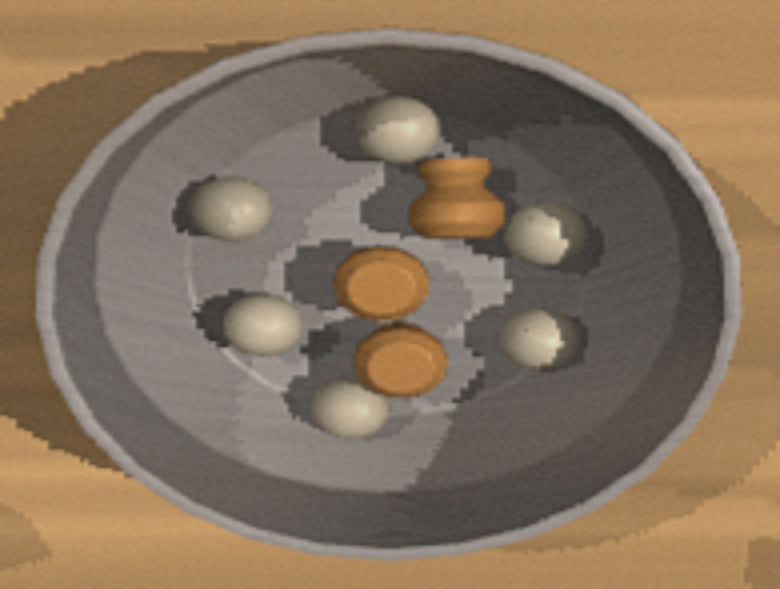

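```bash
python3 - <<'E'
from h import *
a=np.radians(112.3); X=[.6255,-.2465]
r.move_ptp([*X,.25],Q(a)); r.dwell(.2)
print(r.line_to([*X,.106],.12,max_force=8)); snap('wrist','w13.png')
r.command_gripper(0); s=r.state(); print(s['finger_gap'],s['tool_pos'],s['ft_force'],s['ft_torque'])
snap('wrist','w14.png'); snap('top','t14.png'); d=snap('side','s14.png'); print(s['time_s'])
E
```

```text
False
0.24908375755181916 [ 0.62560984 -0.2465546   0.10619204] [ 0.13818133 -0.84819575  1.78935534] [-0.001103    0.01809941  0.00454596]
46.3583
```

View pics/w13.png

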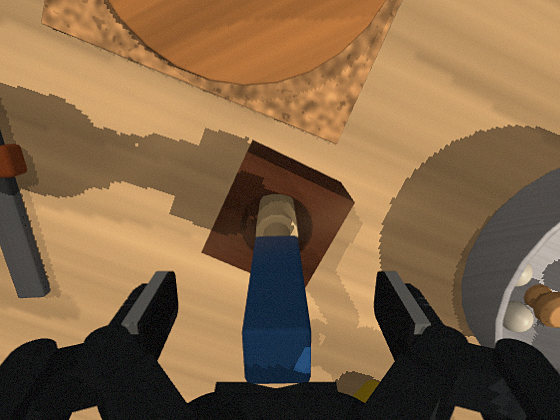

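View pics/w14.png

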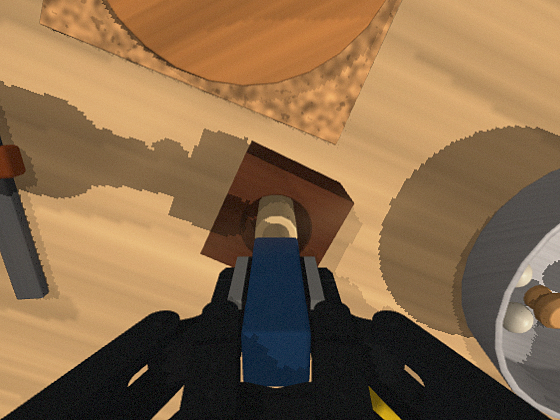

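View pics/t14.png

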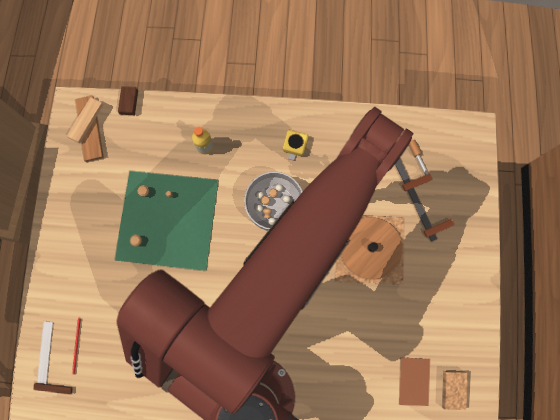

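```bash
cat > stir.py <<'E'
from h import *
a=np.radians(112.3); C=np.array([.584,-.0243]); ZT=.112
def seg(th,R,z=ZT,v=.08):
    p=C+R*np.array([np.cos(th),np.sin(th)]); hit=r.line_to([*p,z],v,max_force=30)
    s=r.state(); return hit,np.linalg.norm(s['ft_force']),s
E
python3 - <<'E'
from stir import *
d=snap('top')
for p in((245,201.5),(304,201.5),(274.5,173),(274.5,230)): print(onz(d,*p,.075).round(4))
r.line_to([.6255,-.2465,.25],.12)
r.dwell(.1); snap('side','s15.png'); snap('wrist','w15.png'); print(r.state()['finger_gap'])
r.move_ptp([.5445,-.0455,.25],Q(a))
print(r.line_to([.5445,-.0455,.135],.12,max_force=10)); print(r.line_to([.5445,-.0455,.112],.04,max_force=8)); s=r.state(); print(s['tool_pos'],s['ft_force'],s['time_s'])
snap('wrist','w16.png'); snap('side','s16.png')
E
```

```text
[0.5705 0.061  0.075 ]
[ 0.5819 -0.1151  0.075 ]
[ 0.6642 -0.0213  0.075 ]
[ 0.4902 -0.0326  0.075 ]
0.2509297517942132
False
False
[ 0.54452856 -0.0455013   0.11207167] [-0.11956539  0.25924018 -0.08767302] 50.8167
```

View pics/s15.png

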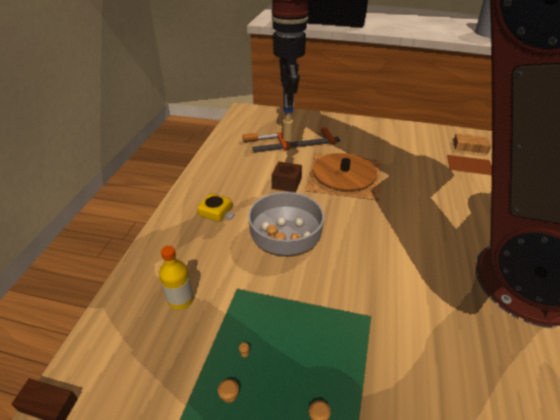

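View pics/s16.png

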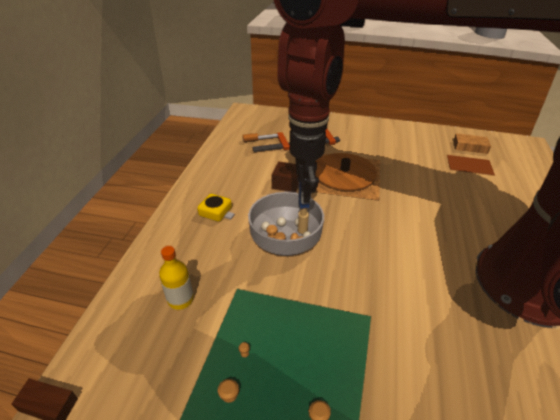

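View pics/w16.png

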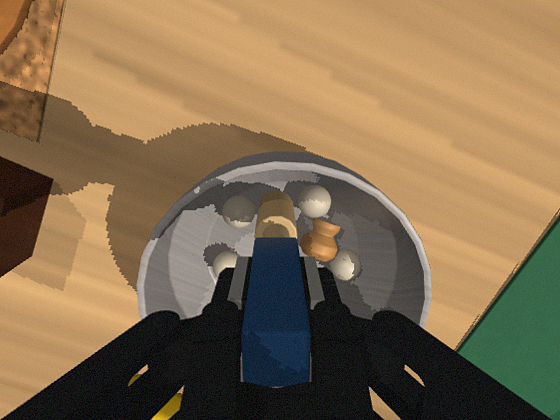

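The foot is down among the beads with no contact. Stirring now.

```bash
python3 - <<'E'
from stir import *
C[:]=[.582,-.0243]
th0=np.arctan2(-.0455-C[1],.5445-C[0]); N=20; hits=0; F=[]
for i in range(1,N+1):
    h,f,s=seg(th0+2*np.pi*i/N,.040); hits+=h; F.append(f)
print(hits,np.round(F,1),s['tool_pos'],s['finger_gap'],s['time_s'])
snap('wrist','w17.png'); snap('side','s17.png')
E
```

```text
0 [1.6 0.8 1.  0.8 1.3 1.6 1.1 0.6 0.8 0.9 1.9 2.6 1.5 0.6 0.5 0.9 1.4 0.3
 0.2 0.8] [ 0.54734876 -0.04448664  0.11195074] 0.2488228845997205 57.0917
```

View pics/w17.png

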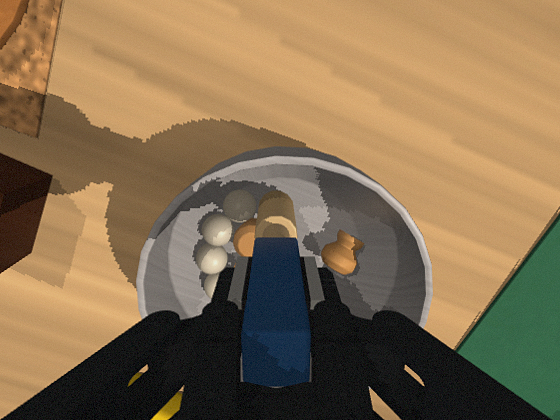

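View pics/s17.png

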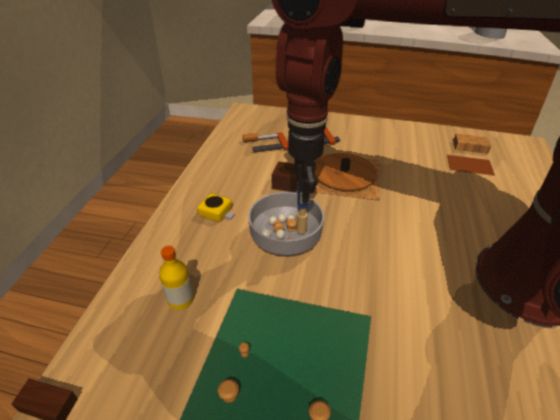

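```bash
python3 - <<'E'
from stir import *
C[:]=[.582,-.0243]
th0=np.arctan2(-.0455-C[1],.5445-C[0]); N=20; hits=0; F=[]
for i in range(1,48):
    h,f,s=seg(th0+2*np.pi*i/N,.040); hits+=h; F.append(f)
print(hits,max(F),s['tool_pos'],s['finger_gap'],s['time_s'])
p=s['tool_pos'];
print(r.line_to([p[0],p[1],.25],.08)); r.dwell(.2)
snap('wrist','w18.png'); snap('side','s18.png'); snap('top','t18.png');print(r.state()['finger_gap'])
E
```

```text
0 1.9698309224199226 [ 0.61851436 -0.04034135  0.11196619] 0.2502056068727476 71.6833
False
0.25019338512675154
```

View pics/w18.png

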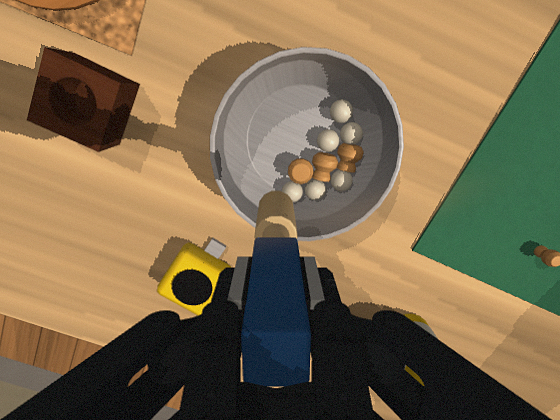

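View pics/s18.png

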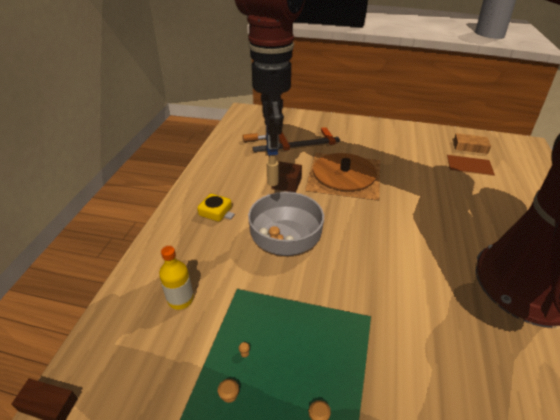

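Six beads and three knobs are still in the pot. Putting the stick back.

```bash
python3 - <<'E'
from stir import *
X=[.6256,-.2465]
r.move_ptp([*X,.25],Q(a)); r.dwell(.2); snap('wrist','w19.png'); 
h=r.line_to([*X,.115],.1,max_force=8); print(h)
if not h: print(r.line_to([*X,.1055],.03,max_force=5))
print(r.state()['tool_pos'],r.state()['ft_force']); snap('wrist','w20.png')
E
```

```text
False
True
[ 0.6259806  -0.24672593  0.10613561] [ 0.40770591 -0.54557694  3.49508003]
```

View pics/w20.png

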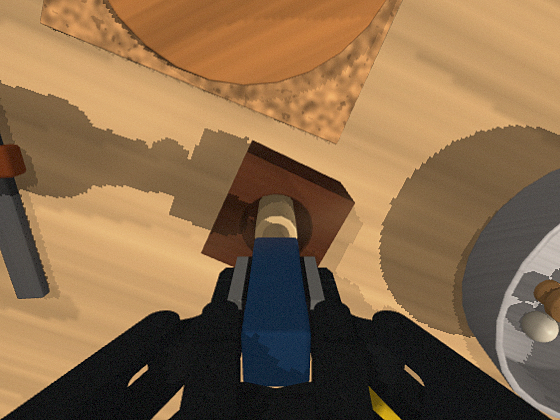

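```bash
python3 - <<'E'
from stir import *
X=[.6256,-.2465]
r.command_gripper(1.0); r.line_to([*X,.25],.15)
a=np.pi/2
r.move_ptp([.56,-.0245,.30],Q(a)); r.dwell(.3); d=snap('wrist','w21.png')
def edge(u0,v0,du,dv):pass
np.save('E21.npy',d['extrinsics'])
cv2.imwrite('pics/c21.png',cv2.resize(d['image'][100:280,185:370,::-1],None,fx=4,fy=3.2))
r.move_ptp([.461,-.3315,.22],Q(a)); r.dwell(.3); d=snap('wrist','w22.png'); print(proj(d,[.461,-.3315,.053]),proj(d,[.461,-.3315,.003]))
t=snap('top','t22.png'); cv2.imwrite('pics/c22.png',cv2.resize(t['image'][150:250,225:360,::-1],None,fx=5,fy=5,interpolation=cv2.INTER_NEAREST)); print(r.state()['time_s'])
E
```

```text
(np.float64(276.0650188748275), np.float64(181.61652260280076)) (np.float64(275.9938395555264), np.float64(169.774186970047))
81.6083
```

View pics/c21.png

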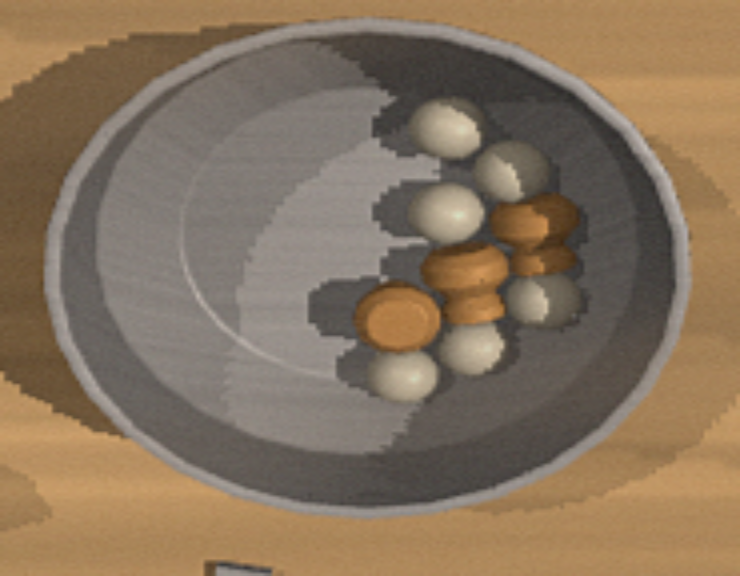

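View pics/w22.png

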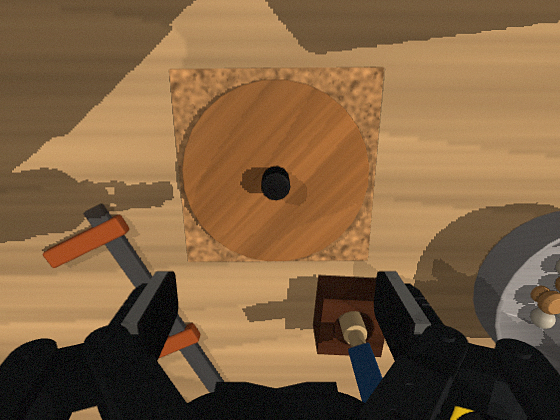

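View pics/c22.png

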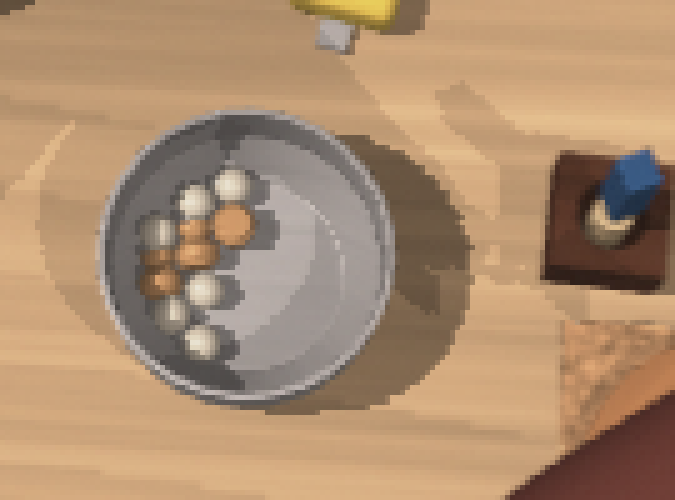

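```bash
python3 - <<'E'
from h import *
from scipy.optimize import least_squares
t=np.linspace(0,2*np.pi,400)
def solve(d,ext):
    def f(c):
        P=np.array([proj(d,[c[0]+c[2]*np.cos(x),c[1]+c[2]*np.sin(x),.075]) for x in t]); return np.r_[P.min(0),P.max(0)]-ext
    s=least_squares(f,[.582,-.024,.09]); return s.x.round(4),s.fun.round(2)
d=snap('wrist'); d['extrinsics']=np.load('E21.npy'); print(solve(d,[195.5,105.6,358,261.9]))
d=snap('top'); print(solve(d,[244.4,171.6,304.2,230.5]),solve(d,[244.4,171.6,304.2,229.5]))
d=snap('wrist'); im=d['image']; hsv=cv2.cvtColor(im,cv2.COLOR_RGB2HSV)
E
```

```text
(array([ 0.5833, -0.0249,  0.0895]), array([ 0.16, -0.15, -0.16,  0.17]))
(array([ 0.5786, -0.0263,  0.0898]), array([-0.1 ,  0.11,  0.1 , -0.11])) (array([ 0.5802, -0.0262,  0.0891]), array([ 0.14, -0.15, -0.14,  0.14]))
```

```bash
python3 - <<'E'
from h import *
a=np.pi/2
print(r.line_to([.461,-.3315,.023],.15,max_force=8)); r.command_gripper(0); print(r.state()['finger_gap'],r.state()['tool_pos'])
r.line_to([.461,-.3315,.25],.15); r.move_ptp([.5805,-.025,.25],Q(a)); r.dwell(.3)
snap('side','s23.png')
print(r.line_to([.5805,-.025,.105],.1,max_force=10)); print(r.state()['tool_pos'])
print(r.line_to([.5805,-.025,.0855],.03,max_force=6)); s=r.state(); print(s['tool_pos'],s['ft_force'],s['ft_torque'],s['time_s'])
E
```

```text
False
0.30849067221373005 [ 0.46120229 -0.33163705  0.02339125]
False
[ 0.58096344 -0.02515326  0.10575093]
True
[ 0.58032884 -0.02493655  0.08759694] [-1.19442247  0.36657756  4.64486437] [0.04909347 0.06353315 0.00684311] 89.225
```

View pics/s23.png

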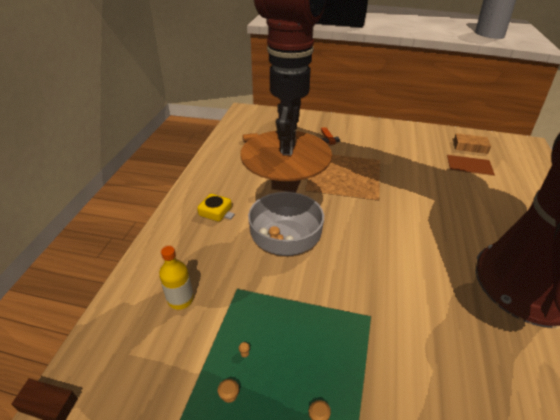

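Contact came at TCP z = 0.0876, which is the seated height. I'll release the lid and check.

```bash
python3 - <<'E'
from h import *
a=np.pi/2
r.command_gripper(.8); r.line_to([.5805,-.025,.24],.15); r.command_gripper(1.0); r.dwell(.3)
d=snap('wrist','w24.png')
for v in(130,): pass
z=d['range_z']
for p in([.51,-.025,.083],[.64,-.025,.083],[.58,-.09,.083],[.58,.045,.083]):
    u,v=proj(d,p); E=np.array(d['extrinsics']); zz=z[int(v)-2:int(v)+3,int(u)-2:int(u)+3].mean(); o,w=ray(d,u,v); print((o+w*zz).round(4))
r.move_ptp([.25,.45,.3],Q(a)) if r.ik([.25,.45,.3],Q(a)) is not None else r.movej([.944,.104,.097,1.564,0,1.353])
r.dwell(.3); snap('top','t24.png'); snap('side','s24.png'); print(r.state()['time_s'])
E
```

```text
[ 0.51   -0.025   0.0835]
[ 0.6399 -0.025   0.0832]
[ 0.5766 -0.0873  0.0956]
[0.5798 0.0448 0.0837]
94.0333
```

View pics/w24.png

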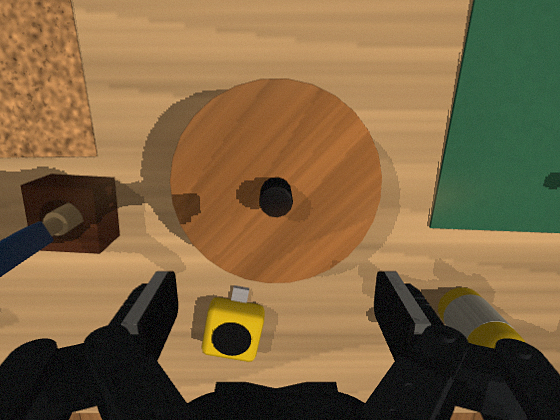

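View pics/t24.png

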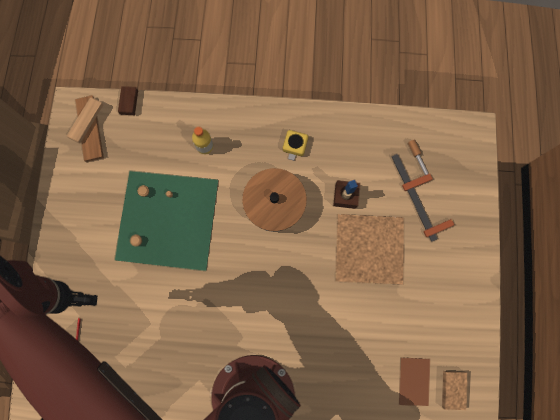

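View pics/s24.png

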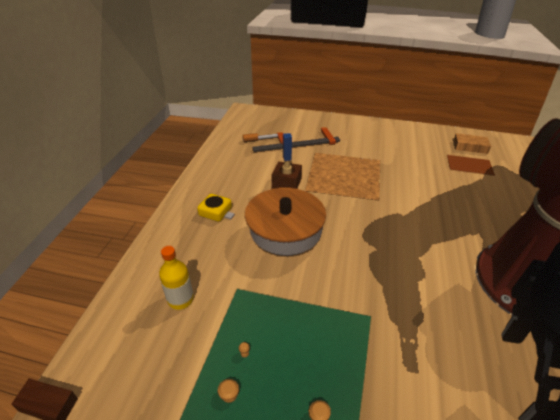

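One of the four lid heights read 95.6 mm, against about 83.5 for the other three. I'll check the tilt with a plane fit before handing in.

```bash
python3 - <<'E'
from h import *
for n in('side','top'):
    d=snap(n); z=d['range_z']; P=[]
    for rr in(.035,.05,.065,.08):
        for th in np.linspace(0,2*np.pi,24,endpoint=False):
            u,v=proj(d,[.580+rr*np.cos(th),-.025+rr*np.sin(th),.083]); u,v=round(u),round(v)
            o,w=ray(d,u,v); P.append(o+w*np.median(z[v-1:v+2,u-1:u+2]))
    P=np.array(P); A=np.c_[P[:,:2]-[.58,-.025],np.ones(len(P))]; k=np.ones(len(P),bool)
    for _ in range(5):
        c=np.linalg.lstsq(A[k],P[k,2],rcond=None)[0]; e=P[:,2]-A@c; k=abs(e)<.006
    print(n,'slope deg',np.degrees(c[:2]).round(2),'z',c[2].round(4),'std',e[k].std().round(4),'out',[(p.round(3).tolist()) for p in P[~k]][:8])
E
```

```text
side slope deg [-0.11  0.13] z 0.0841 std 0.0006 out [[0.574, -0.02, 0.115], [0.58, -0.015, 0.117], [0.589, -0.013, 0.118], [0.596, -0.014, 0.112], [0.585, -0.027, 0.119], [0.596, -0.026, 0.118]]
top slope deg [-0.05  0.28] z 0.0833 std 0.0014 out []
```

The fit shows the lid level at 83–84 mm, and the only outliers are points on its grip. Handing in.

```bash
python3 -c "
from h import *
r.finish_job(); print(r.state()['time_s'])"
```

```text
the job is handed in; nothing more can be done
the job is handed in; nothing more can be done
```

The job is done and handed in at about 94 s of the 210 s allowed; no verdict was reported. I laid the lid on the cork mat and put all three 28 mm knobs on hand into the pot. I then stirred about 3.35 turns anticlockwise at 40 mm radius, with the foot about 7 mm above the pot's floor, and put the stick back in its block and the lid back on the pot.

**Pot contents:** the last picture before the lid went back showed six beads and three knobs in the pot. The small knob and both large ones are still on the board.

**Stirring forces:** readings taken after each stirring step were at most about 2.6 N.

**Stick:** it sits in its block at the same height as at the start.

**Lid:** it is on the pot at 83–84 mm and level to within 0.3°, by plane fits in the side and top views. One earlier wrist-camera reading of 95.6 mm disagreed. The plane fits did not bear it out, but I didn't find its cause.

**Pot centre:** the wrist and top cameras disagreed by 3–5 mm in x. I placed the lid close to its original position, which is within its 9 mm of play.

**Bystanders:** the glue, tape measure and clamp look unmoved in the final pictures. I didn't see any knob knocked aside.

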